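# Measure a portion at the rice dispenser

## Robot

A 6-joint arm with a two-finger parallel gripper is mounted at the origin on a cart in front of the work surface, level with it; the furniture and walls round the work are solid. World frame = base frame: x ahead of the robot, y to its left, z up, the work surface at z = 0. Lengths are in m, angles in rad, forces in N, time in s.
With the tool pointing down it reaches from about 0.25 to 0.725 m from the base axis. Payload 4 kg.
Tool frame: the origin (TCP) lies midway between the tips of the shut fingers; the grasp point (between the pads) lies 19 mm behind it; z points along the fingers, y is the line along which they close (so a half turn about z gives the same grasp; the last joint's range is limited). The gripper opens to 85 mm and grips with 20 to 120 N. Pads are 22 mm wide; open, the fingers measure 114 mm over their backs; the gripper's body (76 mm by 85 mm) begins 54 mm behind the grasp point. The pads swing forward as they close: fully open they stand 13 mm farther back than shut.
Start: joints at [-1.202, 0.241, 0.005, 1.335, 0, 1.571], TCP at [0.18, -0.466, 0.203] pointing down, gripper open.
Joint ranges: [-2.72, 2.72], [-1.05, 1.87], [-1.09, 1.28], [-1.99, 2.15], [-1.42, 1.44], [-3.14, 3.14]. Speed limits (rad/s): [2.79, 2.79, 3.14, 3.14, 3.14, 3.14].

## Interface

Orientations are given as a unit quaternion [x, y, z, w].
In Python, from workcell import get_obs, camera, job_done, silhouettes gives the robot as it stands. The module is installed in compiled form; this text tells all that it offers.
- The arm moves only by the tool drive_tool, never from a script. Its argument "increments" is a list of rows, each a list of 3 entries, a list of its own where there are three numbers: the shift along the world's x, y, z in mm, then the turn, a rotation vector about the world's x, y, z in degrees, then the opening, from 0 (shut) to 1 (fully open). A call has 1 to 8 rows; each row shifts and turns the commanded pose from where the row before left it; what a row does not reach is not made up. A row lasts 1/12 s, in which the tool goes at most 41.7 mm and 7.16 degrees, less where a joint would pass 70% of its speed; a pose out of reach is approached as far as the arm can. A call is refused whole if a number of a shift passes 41.7 or a number of a turn 7.16, either way. A call with a gripper value outside its range is refused whole. The fingers move at their own pace and stop on an object; the grip force is fixed at half the most. Time passes only in rows, so rows that do not move let the fingers close. It gives the time, the measured TCP pose, the force, the opening and the grip force at its end, in the units of the state.
- get_obs(): the state, without advancing time (a new reading comes with each control period).
- camera(name): name is "side" or "top"; returns a dict with "image" (384x512x3 uint8, red, green, blue), "K" (3x3 intrinsics, pixels), "view" (4x4, takes a point from world to camera coordinates). Camera axes: x right, y down, z forward; pixel columns grow to the right and rows downward; lengths in m; the calibration is good to about 2 mm. A picture is of the moment at which its call begins. There is no depth.
- job_done(): hands the job in; it is judged then, once.
Trained networks look in a picture, given as the dict that the camera call returned (one of the last four; its "shot" number tells which), for a name from the list of things; names that differ only in an ending like _2 or _b are one class to them, and where a whole thing is asked for, a point or a joint stands for the part that bears it (a point fixed in the world has none). Each returns a list of dicts, best first, with "conf" (0 to 1); they miss things now and then, are a little off and sometimes report something else, mostly with a low value. They report only what shows in the picture. A call takes as long as a camera call.
- silhouettes(query, picture): "region" (384x512 bool, what is visible of it) and "bbox" ([left, top, right, bottom] in pixels, round what is visible of it).
The state is a dict: "clock": time; "joint_pos": joint angles; "joint_vel": joint speeds; "tau": joint torques, N m; "eef_pos": TCP position; "tool_rot": TCP orientation; "ft_force": force on the tool from outside, world axes, zero at the start; "ft_torque": the same for the moment, N m; "grip_width": finger opening in m; "grasp_force": force on a finger pad.
Only numpy, scipy, OpenCV 4.12 (cv2) and the standard library are available. Lean on these libraries where they do the work, as an engineer would, in place of code of your own. Each camera call takes 0.05 s, during which the arm holds its last target. There are 200 camera calls.

## Task

Get a portion of rice running at the countertop rice dispenser: its wooden-fronted catch drawer has been left ajar, so first push the drawer fully home until it snaps onto its catch, and only then pull the wooden knob of the spring-return portion slide straight out until the slide's black pointer is level with the red rider on the scale, without overshooting it. Keep hold of the knob there: the job finishes with the gripper still holding the slide at the mark against its spring (let go, it springs shut). Leave the red rider where it is set, and do not disturb the bowl, jars, tin, mill and bottle standing around.

Things in the scene. Friction and masses are not known exactly. Their poses are not given: they have to be found in the camera images.
- dispenser: sage-green rice dispenser, fixed, at the robot's left; its front (local -x) looks to the robot's right and partly at the robot. Origin at its underside; 180 mm wide (local y). Deck (top z = 85 mm) from local x = -115 to 0; housing from x = 0, up to z = 185; hopper above from x = 22, lid knob up to 333. On the deck at y = 45 to 61 mm an aluminium scale (top z = 103), black lines 10 mm apart.
- catch_drawer (a joint): drawer in the dispenser's foot: metres that it stands out along the dispenser's -x; 0 = fully home (hard stop). Starts 30 to 60 mm out, slides with about 1 N, needs up to about 9 N over the catch between 13 and 5 mm; from there the catch draws it home and keeps it.
- drawer_front (a point): centre of the outer face of the drawer's flat light-wood front (176 mm wide, z = 8 to 75 mm, finger notch 60 mm wide in the upper edge down to z = 56); at z = 35 mm, moves with the drawer; at dispenser local x = -127 mm when home. Axes as the dispenser's. Push here along its +x.
- portion_slide (a joint): steel slide that comes out of the housing's slot along the dispenser's -x, above the deck: metres pulled out; 0 = shut, as at the start; travel 80 mm. Return spring: about 3.5 N at 0 plus 1 N for every 10 mm; released, it springs shut. (Wall cabinets hang above the worktop's far part, from world x = 0.56 m on, 0.57 m up: stay low there.)
- portion_knob: light-wood mushroom knob on the slide's end. Origin at the middle of its neck (diameter 22, 30 mm long along local x), z = 155 mm, at dispenser local x = -61, y = 0 when shut; a disc of diameter 36 mm lies in front, local x = -15 to -27 mm. Axes as the dispenser's. Free from above: pinch the neck across local y, fingers down; they then pull against the disc.
- pointer_tip (a point): tip of the thin black pointer (3 mm wide) that hangs from the slide's left (+y) side down to the scale; moves with the slide; at dispenser local x = -22, y = 50, z = 108 mm when shut
- rider_mark (a point): inner end of the white line on the red rider (10 mm wide, top z = 111 mm) on the scale, 2 mm beside the pointer's path, z = 108 mm; axes as the dispenser's. The pointer is level with it when both have the same x in the dispenser's frame.
- portion_rider (a joint): where the red rider is set on the scale, in metres of slide travel: the pointer is level with it when joint portion_slide has this same value. 0.030 to 0.062 at the start; held by 4 N of friction; to be left alone.
- spice_jar: spice jar with black cap, diameter 41, height 105 mm, origin at its foot, standing beside the dispenser on its far side; not to be disturbed
- bowl: brown paper bowl, diameter 181, height 83 mm, origin at its foot; not to be disturbed
- green_tin: green food tin, diameter 75, height 110 mm, on the chopping board at the robot's right, origin at its foot; not to be disturbed
- jar: glass jar with red lid, diameter 65, height 100 mm, on the chopping board, origin at its foot; not to be disturbed
- mill: wooden pepper mill, diameter 58, height 170 mm, at the back, origin at its foot; not to be disturbed
- sauce_bottle: small bottle with a yellow-brown cap, diameter 58, height 207 mm, at the back, origin at its foot; not to be disturbed

How it is judged:
By the outcome, as a careful person would: the job done as asked, in the order asked, and still so for the second after the job is handed in, while the arm keeps its last pose, push and grip.
It also fails if it takes over 54 s, if anything falls off the work surface, if the arm or the gripper's body presses on something with over 40 N, if the wrist force passes 120 N, or if a joint passes its speed limit or range.

## Working session

There is one attempt and no reset: what is moved stays moved. The work goes in short steps, Python scripts to look and compute and a tool call to move; the robot and the scene stay as the last step left them, time stands still between calls to the robot, and variables do not carry over. Pictures are saved under pics/ and viewed, at most 10 in all, crops included, and the job is handed in when it is done.

Besides the shell and the picture viewer there is one more tool, called after ">>>" in YAML: its name, and indented under it one key for each argument. drive_tool: Moves the arm, as the interface text tells. Its arguments: {"type":"object","properties":{"increments":{"type":"array"}},"required":["increments"]}

```bash
mkdir -p pics; cat > h.py <<'E'
import numpy as np, cv2
from workcell import get_obs, camera, job_done, silhouettes
def proj(c,P):
    P=np.atleast_2d(P); q=(c["view"]@np.c_[P,np.ones(len(P))].T)[:3]; u=c["K"]@q
    return (u[:2]/u[2]).T
def ray(c,uv):
    R=c["view"][:3,:3];t=c["view"][:3,3]
    d=R.T@np.linalg.solve(c["K"],[uv[0],uv[1],1.]); return -R.T@t,d
def onz(c,uv,z):
    o,d=ray(c,uv); return o+d*(z-o[2])/d[2]
def save(c,n): cv2.imwrite("pics/"+n,c["image"][:,:,::-1])
E
python3 - <<'E'
from h import *
import pickle
for n in ("side","top"):
    c=camera(n); save(c,n+"0.png"); pickle.dump(c,open(n+"0.pkl","wb"))
    print(n,(-c["view"][:3,:3].T@c["view"][:3,3]).round(3))
    for q in ("dispenser","catch_drawer","drawer_front","portion_knob","pointer_tip","portion_rider","spice_jar","bowl","portion_slide"):
        r=silhouettes(q,c)
        for s in r[:2]:
            m=np.argwhere(s["region"]).mean(0)[::-1] if s["region"].any() else None
            print(q,round(s["conf"],2),s["bbox"],m)
print(get_obs())
E
python3 -c "
import cv2,numpy as np
a=cv2.imread('pics/side0.png');b=cv2.imread('pics/top0.png')
cv2.imwrite('pics/both.png',cv2.resize(np.vstack([a,b]),None,fx=.78,fy=.78))"
```

```text
side [2.395 0.063 0.873]
dispenser 0.74 [318.6, 138.9, 405.6, 228.0] [371.24218031 188.16720331]
catch_drawer 0.84 [317.6, 185.6, 335.4, 213.6] [326.62195122 197.64227642]
catch_drawer 0.5 [136.4, 181.2, 155.3, 203.2] [147.36723164 190.50847458]
drawer_front 0.85 [319.4, 184.0, 338.4, 216.0] [326.         198.37313433]
portion_knob 0.63 [344.0, 173.7, 362.6, 182.8] [353.93333333 177.2       ]
spice_jar 0.75 [324.7, 205.5, 332.9, 228.1] [327.77007299 218.23357664]
bowl 0.49 [214.3, 181.0, 256.9, 192.8] [241.37765957 184.12765957]
portion_slide 0.6 [348.6, 174.7, 362.0, 179.9] [354.6122449  177.06122449]
top [ 0.353 -0.135  1.5  ]
dispenser 0.94 [74.5, 120.6, 197.9, 234.3] [134.11251643 175.49802891]
catch_drawer 0.82 [146.5, 187.8, 196.4, 230.0] [172.41276171 207.39880359]
catch_drawer 0.2 [73.6, 120.7, 196.6, 233.6] [133.28734523 174.97009165]
drawer_front 0.7 [151.2, 186.0, 194.5, 232.4] [172.08043694 208.26613704]
portion_knob 0.79 [130.0, 175.0, 157.5, 193.3] [143.16477273 183.38636364]
pointer_tip 0.52 [123.9, 172.3, 156.1, 192.7] [141.5        183.73529412]
portion_rider 0.65 [7
[... 294 characters left out ...]
': array([-1.20203389e+00,  2.40603065e-01,  4.99739176e-03,  1.33524310e+00,
       -1.71739427e-05,  1.57081449e+00]), 'joint_vel': array([ 2.29905243e-03,  5.95096874e-05, -4.65260821e-04,  1.10097508e-03,
        3.51584528e-04,  4.25806145e-04]), 'tau': array([-5.85022844e-04, -3.72215509e+01,  2.52696508e+01,  1.36964150e-03,
       -5.46164586e-05, -6.71178483e-06]), 'eef_pos': array([ 0.18021786, -0.46636974,  0.20280393]), 'tool_rot': array([ 9.83051550e-01,  1.83329348e-01, -1.32494906e-05, -2.42049881e-05]), 'ft_force': array([-0.04876084,  0.22657021,  0.4476966 ]), 'ft_torque': array([-0.06637721,  0.00793056,  0.0176604 ]), 'grasp_force': 0.0, 'grip_width': 0.08559944116410668}
```

View pics/both.png

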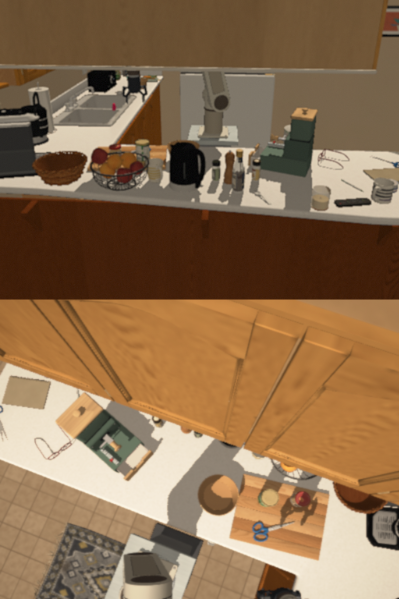

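The pictures show the dispenser at about (135,175) in the top view and about (370,185) in the side view, with the bowl at (279,250) in the top view. Next I'll zoom in.

```bash
python3 - <<'E'
import cv2,numpy as np
a=cv2.imread('pics/top0.png')[110:245,65:215];b=cv2.imread('pics/side0.png')[130:235,305:415]
a=cv2.resize(a,(450,405),interpolation=cv2.INTER_CUBIC);b=cv2.resize(b,(350,334),interpolation=cv2.INTER_CUBIC)
o=np.zeros((405,800,3),np.uint8);o[:,:450]=a;o[:334,450:]=b;cv2.imwrite('pics/crop1.png',o)
E
python3 - <<'E'
import sys;sys.path.insert(0,'.')
from h import *
import pickle
from scipy.optimize import least_squares
c=pickle.load(open('top0.pkl','rb'));s=pickle.load(open('side0.pkl','rb'))
print(onz(c,(143.2,183.4),.155),onz(c,(172,208),.07),onz(c,(279,250),.08))
print(c["view"].round(3),c["K"])
E
```

```text
[0.49012711 0.35341635 0.155     ] [0.45275456 0.25236508 0.07      ] [ 0.44632449 -0.15307526  0.08      ]
[[ 0.351 -0.937 -0.004 -0.244]
 [-0.918 -0.343 -0.201  0.578]
 [ 0.186  0.074 -0.98   1.414]
 [ 0.     0.     0.     1.   ]] [[408.95979205   0.         262.7491776 ]
 [  0.         408.95979205 190.41557011]
 [  0.           0.           1.        ]]
```

View pics/crop1.png

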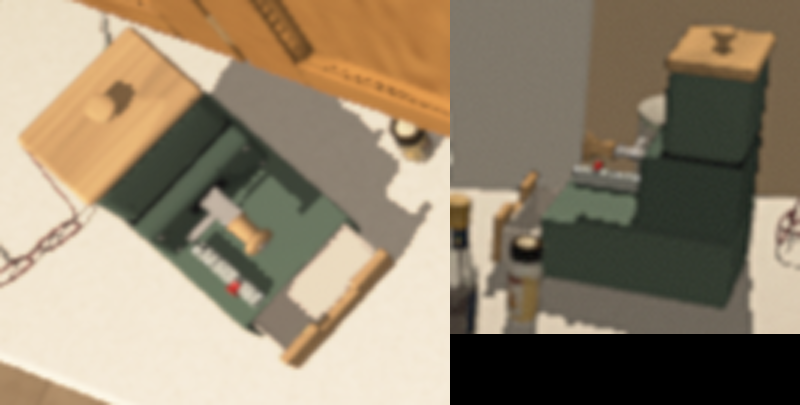

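The top crop shows the deck corners at about (358,228) and (250,328), the open drawer front from (297,365) to (390,258), the knob disc at (258,243) and the red rider at (233,288). I'll fit the dispenser pose from these.

```bash
cat > fit.py <<'E'
from h import *
import pickle
from scipy.optimize import least_squares
c=pickle.load(open('top0.pkl','rb'));s=pickle.load(open('side0.pkl','rb'))
T=lambda x,y:np.array([65+x/3-.3,110+y/3-.3]); S=lambda x,y:np.array([305+(x-450)/3.18-.3,130+y/3.18-.3])
def W(p,L): 
    a=p[2];R=np.array([[np.cos(a),-np.sin(a),0],[np.sin(a),np.cos(a),0],[0,0,1]]);return R@np.array(L)+[p[0],p[1],0]
pts=lambda p:[(c,(-.115,-.09,.085),T(358,228)),(c,(-.115,.09,.085),T(250,328)),
 (c,(-.127-p[3],-.088,.075),T(391,258)),(c,(-.127-p[3],.088,.075),T(297,366)),
 (c,(-.088,0,.160),T(258,243)),(c,(-.022-p[4],.053,.111),T(233,288)),
 (s,(-.115,-.09,.085),S(543,222))]
def f(p): return np.concatenate([proj(cc,W(p,L))[0]-uv for cc,L,uv in pts(p)])
r=least_squares(f,[.5,.4,.9,.045,.045],loss='soft_l1')
if __name__=="__main__":
    p=r.x;print(p.round(4),np.degrees(p[2]));print(f(p).reshape(-1,2).round(2))
    print('knob',W(p,(-.061,0,.155)),'front',W(p,(-.127-p[3],0,.035)),'u(+x)',np.cos(p[2]),np.sin(p[2]))
    im=[]
    for cc,(x0,y0,x1,y1),k in ((c,(65,110,215,245),4),(s,(305,130,415,235),3)):
        a=cv2.resize(np.ascontiguousarray(cc["image"][y0:y1,x0:x1,::-1]),None,fx=k,fy=k,interpolation=cv2.INTER_CUBIC)
        def pl(L,cl):
            q=((proj(cc,[W(p,l) for l in L])-[x0,y0]+.5)*k).round().astype(int);cv2.polylines(a,[q.reshape(-1,1,2)],False,cl,1)
        for x,z,cl in ((-.115,.085,(255,0,255)),(0,.085,(255,255,0)),(0,.185,(0,255,255)),(.022,.185,(0,255,0)),(-.127-p[3],.075,(0,0,255)),(-.127-p[3],.008,(0,0,255)),(-.115,0,(255,0,0))):
            pl([(x,-.09,z),(x,.09,z)],cl)
        pl([(-.046,0,.155),(-.088,0,.155)],(0,0,255));pl([(-.088,-.018,.155),(-.088,.018,.155)],(255,0,0))
        pl([(0,.045,.103),(-.115,.045,.103)],(255,0,0));pl([(0,.061,.103),(-.115,.061,.103)],(255,0,0));im.append(a)
    o=np.zeros((540,800,3),np.uint8);o[:,:600]=im[0];
    b=im[1][:,:200];o[:b.shape[0],600:]=b;cv2.imwrite('pics/fit.png',o)
E
python3 fit.py
```

```text
[0.503  0.3961 1.2465 0.0603 0.0559] 71.41955493810674
[[-3.62 -4.74]
 [-1.78  1.04]
 [ 0.83 -1.19]
 [-0.93  1.29]
 [ 1.37  0.67]
 [ 1.03 -1.63]
 [-0.55 -1.28]]
knob [0.48358431 0.33824919 0.155     ] front [0.4433519  0.21856589 0.035     ] u(+x) 0.3186358192125504 0.9478772149992566
```

View pics/fit.png

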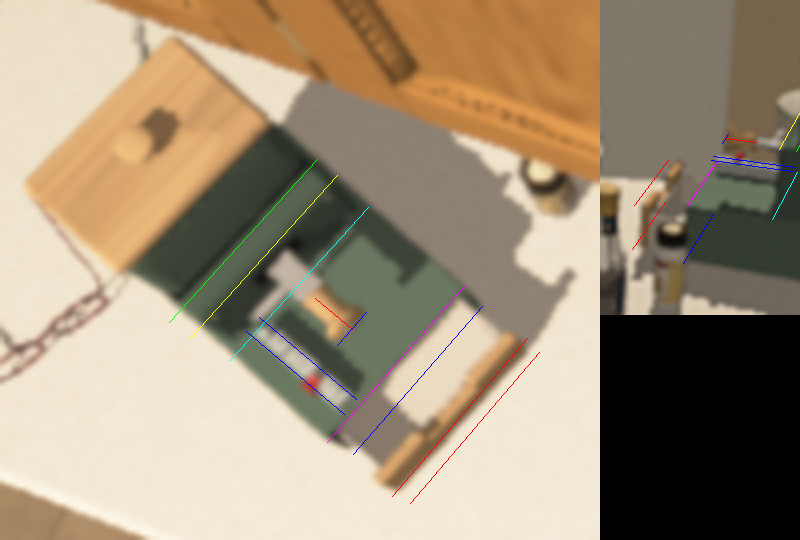

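The overlay is consistent with the picture. The deck corners I picked were actually the foot corners at z=0. I'll correct them, add the rider's colour centroid and refine.

```bash
cat > fit2.py <<'E'
from fit import *
def red(cc,box):
    x0,y0,x1,y1=box;a=cc["image"][y0:y1,x0:x1].astype(float);w=np.clip(a[...,0]-1.6*np.maximum(a[...,1],a[...,2])-15,0,None)
    yy,xx=np.mgrid[y0:y1,x0:x1];return np.array([(w*xx).sum(),(w*yy).sum()])/w.sum(),w.sum()
if __name__=="__main__":
    rt,w1=red(c,(125,185,165,225));rs,w2=red(s,(335,170,365,195));print(rt,w1,rs,w2)
    pts2=lambda p:[(c,(-.115,-.09,0),T(360,230)),(c,(-.115,.09,0),T(260,336)),
     (c,(-.127-p[3],-.088,.075),T(393,257)),(c,(-.127-p[3],.088,.075),T(295,368)),
     (c,(-.088,0,.160),T(262,242)),(c,(-.022-p[4],.053,.109),rt),(s,(-.022-p[4],.053,.109),rs),
     (s,(-.115,-.09,.085),S(543,222)),(s,(-.115,-.09,0),S(545,266))]
    f2=lambda p:np.concatenate([proj(cc,W(p,L))[0]-uv for cc,L,uv in pts2(p)])
    r=least_squares(f2,[.5,.4,1.2,.05,.05],loss='soft_l1');p=r.x
    print(p.round(4),np.degrees(p[2]));print(f2(p).reshape(-1,2).round(2))
    print('knob',W(p,(-.061,0,.155)),'front',W(p,(-.127-p[3],0,.035)),'home',W(p,(-.127,0,.035)))
E
python3 fit2.py
```

```text
[142.35944472 205.55478433] 403.39999999999986 [351.21387283 181.50578035] 138.39999999999998
[0.5048 0.3998 1.2358 0.0649 0.0588] 70.80889195451705
[[-0.49 -0.72]
 [ 0.26  0.65]
 [ 0.18 -0.26]
 [-0.65  0.9 ]
 [-0.97  0.35]
 [ 0.75 -1.62]
 [-0.19  0.5 ]
 [ 0.27 -1.23]
 [-1.64  3.99]]
knob [0.48471382 0.34221898 0.155     ] front [0.44167709 0.21857255 0.035     ] home [0.46301829 0.27988677 0.035     ]
```

>>> drive_tool:
  increments:
    - [[14.5,37,0],[0,0,6.2],0]
    - [[14.5,37,0],[0,0,6.2],0]
    - [[14.5,37,0],[0,0,6.2],0]
    - [[14.5,37,0],[0,0,6.2],0]
    - [[14.5,37,0],[0,0,6.2],0]
    - [[14.5,37,0],[0,0,6.2],0]
    - [[14.5,37,0],[0,0,6.2],0]
    - [[14.5,37,0],[0,0,6.2],0]

```text
clock: 1.67
eef_pos: [0.2965, -0.1687, 0.2031]
tool_rot: [0.814, 0.581, 0.0, 0.001]
ft_force: [1.0, 1.3, 0.7]
grip_width: 0.0001
grasp_force: 0.0
```

>>> drive_tool:
  increments:
    - [[14.5,37,0],[0,0,0],0]
    - [[14.5,37,0],[0,0,0],0]
    - [[14.5,37,0],[6.3,-2.2,0],0]
    - [[14.5,37,0],[6.3,-2.2,0],0]
    - [[14.5,37,0],[6.3,-2.2,0],0]
    - [[14.5,37,0],[0,0,0],0]
    - [[14.5,37,-20],[0,0,0],0]
    - [[14.5,30,-20],[0,0,0],0]

```text
clock: 2.33
eef_pos: [0.4132, 0.1175, 0.1652]
tool_rot: [0.803, 0.57, 0.144, -0.099]
ft_force: [0.6, -0.4, -0.6]
grip_width: 0.0001
grasp_force: 0.0
```

>>> drive_tool:
  increments:
    - [[0,5,-32],[0,0,0],0]
    - [[0,5,-32],[0,0,0],0]
    - [[0,5,-32],[0,0,0],0]
    - [[0,5,-32],[0,0,0],0]
    - [[1,2,0],[0,0,0],0]

```text
clock: 2.75
eef_pos: [0.4067, 0.1382, 0.0309]
tool_rot: [0.804, 0.57, 0.137, -0.103]
ft_force: [-1.8, -0.5, -0.6]
grip_width: 0.0
grasp_force: 0.0
```

```bash
python3 - <<'E'
from h import *
c=camera("top");o=get_obs();print(o["eef_pos"],o["ft_force"])
a=np.ascontiguousarray(c["image"][:,:,::-1]);
q=proj(c,o["eef_pos"])[0];print(q)
cv2.imwrite('pics/push0.png',cv2.resize(a[100:290,60:310],None,fx=3,fy=3,interpolation=cv2.INTER_CUBIC))
E
```

```text
[0.40900903 0.13859914 0.03359815] [0.26631484 0.07425364 0.17572214]
[198.6365533 231.8515507]
```

View pics/push0.png

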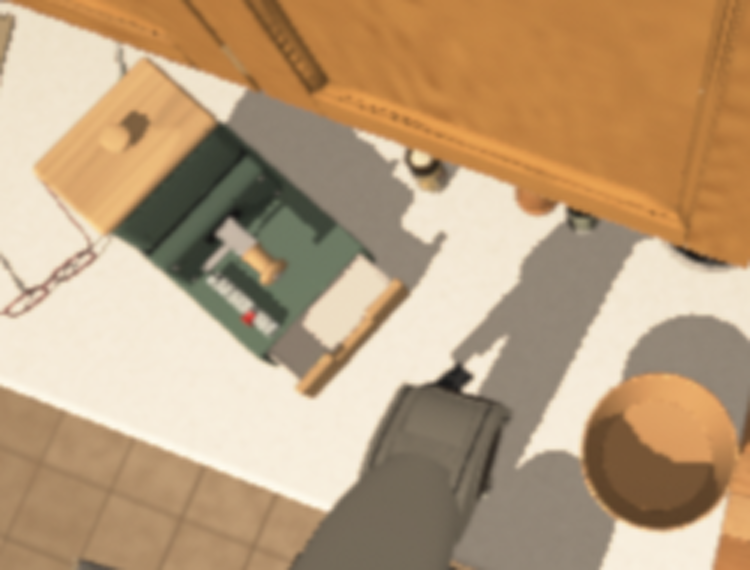

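The picture shows the gripper in front of the drawer, with the TCP at about crop (416,396) and the drawer front centre at (352,340). They are lined up along the drawer's axis, and nothing has been disturbed. I'll push.

>>> drive_tool:
  increments:
    - [[8,23,0],[0,0,0],0]
    - [[8,23,0],[0,0,0],0]
    - [[4,11,0],[0,0,0],0]
    - [[4,11,0],[0,0,0],0]
    - [[4,11,0],[0,0,0],0]
    - [[4,11,0],[0,0,0],0]

```text
clock: 3.3
eef_pos: [0.4456, 0.2291, 0.0375]
tool_rot: [0.803, 0.57, 0.143, -0.1]
ft_force: [0.2, -0.5, -0.3]
grip_width: -0.0001
grasp_force: 0.0
```

>>> drive_tool:
  increments:
    - [[3,8.5,0],[0,0,0],0]
    - [[3,8.5,0],[0,0,0],0]
    - [[2,5.5,0],[0,0,0],0]

```text
clock: 3.55
eef_pos: [0.4528, 0.2516, 0.0363]
tool_rot: [0.803, 0.57, 0.142, -0.101]
ft_force: [-0.0, 0.2, -0.1]
grip_width: 0.0002
grasp_force: 0.0
```

>>> drive_tool:
  increments:
    - [[1.3,3.8,0],[0,0,0],0]
    - [[1.3,3.8,0],[0,0,0],0]
    - [[0,0,0],[0,0,0],0]

```text
clock: 3.8
eef_pos: [0.4551, 0.2588, 0.036]
tool_rot: [0.803, 0.57, 0.142, -0.101]
ft_force: [0.3, 1.0, -0.4]
grip_width: -0.0001
grasp_force: 0.0
```

```bash
python3 - <<'E'
from h import *
c=camera("top");o=get_obs();print(o["eef_pos"],o["ft_force"])
s=camera("side")
a=cv2.resize(c["image"][140:270,80:240,::-1],(480,390),interpolation=cv2.INTER_CUBIC)
b=cv2.resize(s["image"][130:235,305:410,::-1],(320,320),interpolation=cv2.INTER_CUBIC)
z=np.zeros((390,800,3),np.uint8);z[:,:480]=a;z[:320,480:]=b;cv2.imwrite('pics/push1.png',z)
E
```

```text
[0.4548178  0.2584137  0.03589507] [0.31059209 0.0469848  1.30242546]
```

View pics/push1.png

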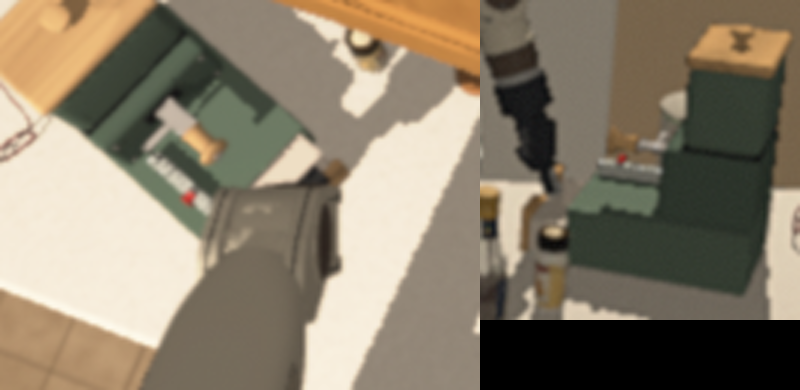

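The drawer is still out by perhaps 20–30 mm: the right end of its front is at (340,170) and the deck corner at (315,140). The finger is against its front. I'll keep pushing in small steps and watch the force.

>>> drive_tool:
  increments:
    - [[1.3,3.8,0],[0,0,0],0]
    - [[1.3,3.8,0],[0,0,0],0]
    - [[0,0,0],[0,0,0],0]

```text
clock: 4.15
eef_pos: [0.4581, 0.2666, 0.0363]
tool_rot: [0.803, 0.57, 0.142, -0.101]
ft_force: [0.5, 0.0, -0.3]
grip_width: 0.0002
grasp_force: 0.0
```

>>> drive_tool:
  increments:
    - [[1.3,3.8,0],[0,0,0],0]
    - [[0,0,0],[0,0,0],0]

```text
clock: 4.32
eef_pos: [0.4592, 0.2703, 0.0362]
tool_rot: [0.803, 0.57, 0.142, -0.101]
ft_force: [0.5, -1.3, 0.5]
grip_width: 0.0002
grasp_force: 0.0
```

>>> drive_tool:
  increments:
    - [[1.3,3.8,0],[0,0,0],0]
    - [[0,0,0],[0,0,0],0]

```text
clock: 4.48
eef_pos: [0.4605, 0.2742, 0.0362]
tool_rot: [0.803, 0.57, 0.142, -0.101]
ft_force: [0.6, 0.9, 0.5]
grip_width: -0.0
grasp_force: 0.0
```

```bash
python3 - <<'E'
from h import *
c=camera("top");o=get_obs();
s=camera("side")
a=cv2.resize(c["image"][140:270,80:240,::-1],(480,390),interpolation=cv2.INTER_CUBIC)
b=cv2.resize(s["image"][130:235,305:410,::-1],(320,320),interpolation=cv2.INTER_CUBIC)
q=proj(s,o["eef_pos"])[0];print((q-[305,130])*3.05+[480,0]); q=proj(c,o["eef_pos"])[0];print((q-[80,140])*3)
z=np.zeros((390,800,3),np.uint8);z[:,:480]=a;z[:320,480:]=b;cv2.imwrite('pics/push2.png',z)
E
```

```text
[570.40450258 214.67623363]
[268.2760976  196.49278269]
```

View pics/push2.png

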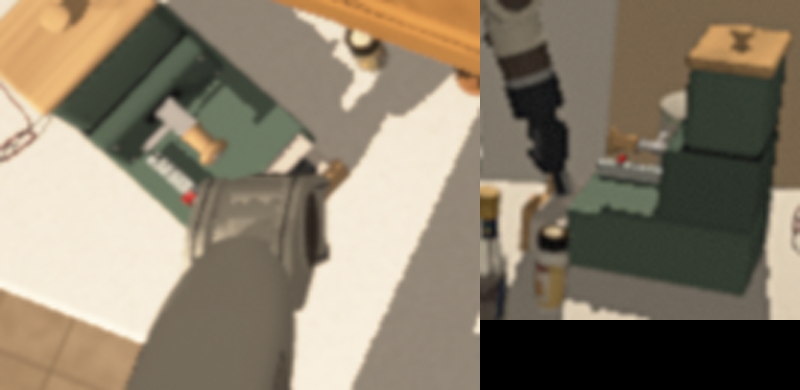

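```bash
python3 - <<'E'
from h import *
import pickle
for n in ("top","side"):
    c=camera(n);o=pickle.load(open(n+"0.pkl","rb"))
    for q in ("drawer_front","catch_drawer"):
        for s in silhouettes(q,c)[:2]: print(n,q,round(s["conf"],2),s["bbox"],np.argwhere(s["region"]).mean(0)[::-1].round(1))
    pickle.dump(c,open(n+"1.pkl","wb"))
a=pickle.load(open("top0.pkl","rb"))["image"];b=pickle.load(open("top1.pkl","rb"))["image"]
k=lambda i,x0,y0,x1,y1,f:cv2.resize(i[y0:y1,x0:x1,::-1],None,fx=f,fy=f,interpolation=cv2.INTER_NEAREST)
x=np.hstack([k(a,145,175,211,240,6),k(b,145,175,211,240,6)])
a=pickle.load(open("side0.pkl","rb"))["image"];b=pickle.load(open("side1.pkl","rb"))["image"]
y=np.hstack([k(a,305,175,371,208,6),k(b,305,175,371,208,6)])
cv2.imwrite("pics/cmp.png",np.vstack([x,y]))
E
```

```text
top drawer_front 0.65 [130.9, 174.3, 156.0, 194.5] [142.5 183.1]
top drawer_front 0.44 [168.3, 186.5, 194.3, 206.1] [182.7 194. ]
top catch_drawer 0.69 [167.2, 187.2, 197.3, 204.7] [182.9 193.7]
side drawer_front 0.61 [316.5, 189.3, 338.1, 216.4] [324.8 200.4]
side catch_drawer 0.64 [317.4, 191.0, 339.7, 211.2] [326.  199.4]
```

View pics/cmp.png

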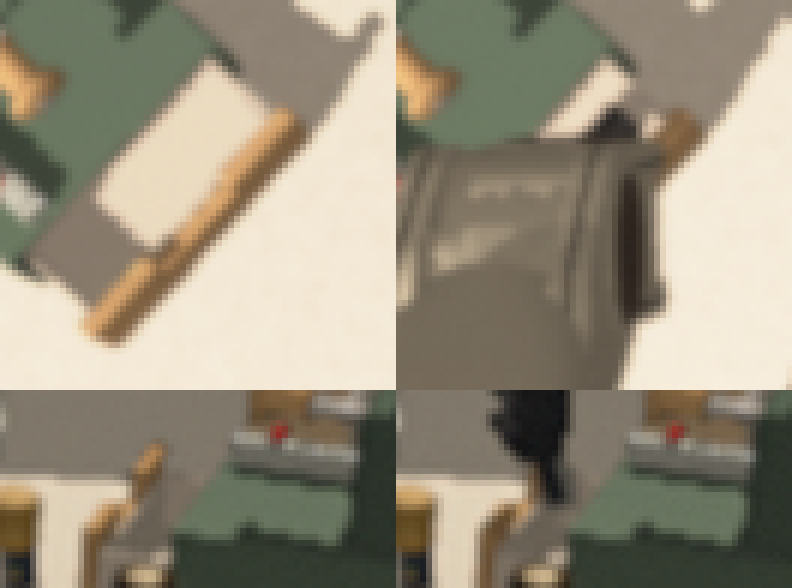

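Compared with the first pictures, the drawer front has not moved: its right end is still at cmp (285,120) and (681,120). The finger seems to be past the front plane. I'll triangulate to check my fit.

```bash
python3 - <<'E'
from fit2 import *
def tri(a,b):
    A=[];B=[]
    for cc,uv in ((c,a),(s,b)):
        o,d=ray(cc,uv);d/=np.linalg.norm(d);M=np.eye(3)-np.outer(d,d);A.append(M);B.append(M@o)
    x=np.linalg.solve(sum(A),sum(B));return x.round(4),[(proj(q,x)[0]-u).round(1) for q,u in((c,a),(s,b))]
print('near',tri(T(393,257),(320,195.8)));print('far',tri(T(297,366),(332.5,184.2)))
print('rider',tri((142.36,205.55),(351.21,181.5)))
k=lambda q,cc:[(round(x["conf"],2),np.argwhere(x["region"]).mean(0)[::-1]) for x in silhouettes(q,cc)[:1]]
print('knob',tri((143.2,183.4),(353.9,177.2)))
print(s["K"]);print((-s["view"][:3,:3].T@s["view"][:3,3]),s["view"].round(3))
c1=pickle.load(open("top1.pkl","rb"));print(np.abs(c1["view"]-c["view"]).max())
o=get_obs();print(o["eef_pos"],o["ft_force"],o["clock"])
p=[.5048,.3998,1.2358,.0649,.0588]
for nm,L in (('near',(-.127-p[3],-.088,.075)),('far',(-.127-p[3],.088,.075))): print(nm,W(p,L),proj(s,W(p,L)),proj(c,W(p,L)))
E
```

```text
near (array([0.5232, 0.1978, 0.08  ]), [array([-2.4, -0.9]), array([-2.1,  0.4])])
far (array([0.3652, 0.259 , 0.0691]), [array([-3.2, -1.2]), array([-2.6,  0.6])])
rider (array([0.4221, 0.3418, 0.1088]), [array([-0.2, -0.1]), array([-0.1,  0. ])])
knob (array([0.4898, 0.3473, 0.1561]), [array([1.5, 0.6]), array([ 1.3, -0.4])])
[[493.76844638   0.         256.87979092]
 [  0.         493.76844638 188.04359111]
 [  0.           0.           1.        ]]
[2.3947103  0.06280755 0.87297815] [[-6.200e-02  9.980e-01  2.000e-03  8.500e-02]
 [ 3.760e-01  2.600e-02 -9.260e-01 -9.500e-02]
 [-9.240e-01 -5.700e-02 -3.770e-01  2.546e+00]
 [ 0.000e+00  0.000e+00  0.000e+00  1.000e+00]]
0.0
[0.46009652 0.27346577 0.03603946] [0.83868463 0.71298045 0.9015935 ] 4.8833
near [0.52481808 0.18963605 0.075     ] [[315.81686172 197.42333999]] [[195.88653223 195.09965467]]
far [0.35860165 0.24749881 0.075     ] [[327.22083448 182.89374297]] [[162.3844649 233.2560605]]
```

>>> drive_tool:
  increments:
    - [[0,0,15],[0,0,0],0]
    - [[0,0,15],[0,0,0],0]
    - [[0,0,35],[0,0,0],0]
    - [[0,0,35],[0,0,0],0]
    - [[0,0,0],[0,0,0],0]

```text
clock: 5.3
eef_pos: [0.4649, 0.2757, 0.1439]
tool_rot: [0.802, 0.57, 0.148, -0.099]
ft_force: [1.9, 0.1, 1.5]
grip_width: 0.0001
grasp_force: 0.0
```

>>> drive_tool:
  increments:
    - [[-11,-33,0],[0,0,0],0]
    - [[-11,-33,0],[0,0,0],0]
    - [[-11,-33,0],[0,0,0],0]
    - [[-11,-33,0],[0,0,0],0]
    - [[0,0,0],[0,0,0],0]

```text
clock: 5.72
eef_pos: [0.4139, 0.1372, 0.1353]
tool_rot: [0.805, 0.567, 0.14, -0.1]
ft_force: [-0.4, 0.3, -0.6]
grip_width: -0.0002
grasp_force: 0.0
```

```bash
python3 - <<'E'
from h import *
import pickle
from scipy.spatial.transform import Rotation as R
k=lambda i,x0,y0,x1,y1,f:cv2.resize(i[y0:y1,x0:x1,::-1],None,fx=f,fy=f,interpolation=cv2.INTER_NEAREST)
o=get_obs();print(o["eef_pos"]);Z=R.from_quat(o["tool_rot"]).as_matrix()
im=[]
for n,b in (("top",(110,160,240,290)),("side",(285,130,415,230))):
    c=camera(n);pickle.dump(c,open(n+"2.pkl","wb"));a=k(c["image"],*b,3)
    for q in [o["eef_pos"]]+[o["eef_pos"]-Z[:,2]*.07]:
        cv2.circle(a,tuple(int(v) for v in (proj(c,q)[0]-b[:2])*3),3,(255,0,255),-1)
    im.append(a)
    for q in ("catch_drawer",):
        for s in silhouettes(q,c)[:2]: print(n,q,round(s["conf"],2),s["bbox"],np.argwhere(s["region"]).mean(0)[::-1].round(1))
z=np.zeros((390,780,3),np.uint8);z[:,:390]=im[0];z[:300,390:]=im[1];cv2.imwrite("pics/lift.png",z)
E
```

```text
[0.41389433 0.13722725 0.13529773]
top catch_drawer 0.86 [147.7, 186.9, 195.3, 234.1] [171.7 208.3]
top catch_drawer 0.61 [231.4, 164.9, 240.3, 170.2] [236.9 167.3]
side catch_drawer 0.83 [317.5, 185.2, 339.8, 214.4] [326.3 197.2]
```

View pics/lift.png

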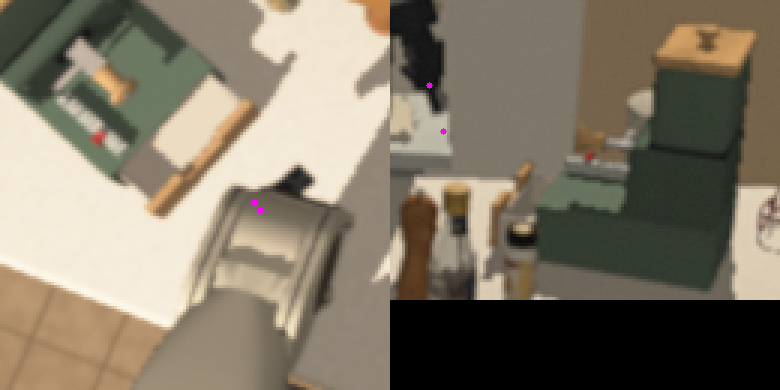

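The markers don't match the visible fingertip. The tip is at (435,108) in the side view against a marker at (443,131), and at (295,182) in the top view against (254,203). I'll triangulate the true tip.

```bash
python3 - <<'E'
from fit2 import *
from scipy.spatial.transform import Rotation as R
c=pickle.load(open('top2.pkl','rb'));s=pickle.load(open('side2.pkl','rb'))
def tri(a,b):
    A=[];B=[]
    for cc,uv in ((c,a),(s,b)):
        o,d=ray(cc,uv);d/=np.linalg.norm(d);M=np.eye(3)-np.outer(d,d);A.append(M);B.append(M@o)
    x=np.linalg.solve(sum(A),sum(B));return x,[(proj(q,x)[0]-u).round(1) for q,u in((c,a),(s,b))]
o=get_obs()
x,e=tri((110+296/3,160+182/3),(285+47/3,130+108/3));print(x,e)
Rm=R.from_quat(o["tool_rot"]).as_matrix();print('in tool frame',Rm.T@(x-o["eef_pos"]))
print(o["joint_pos"],Rm.round(3))
E
```

```text
[0.44819112 0.11022994 0.17990088] [array([-4.5, -1.6]), array([-3.7,  0.5])]
in tool frame [-0.00347043  0.04014176 -0.0475692 ]
[ 0.09076834  0.04116181 -0.47182326  0.90685479  0.31729255  2.02179879] [[ 0.31   0.944  0.114]
 [ 0.887 -0.33   0.324]
 [ 0.343  0.001 -0.939]]
```

```bash
python3 - <<'E'
from h import *
import pickle
from scipy.spatial.transform import Rotation as R
o=get_obs();Rm=R.from_quat(o["tool_rot"]).as_matrix()
for n,b in (("side",(285,140,315,182)),("top",(185,205,225,240))):
    a=pickle.load(open(n+"0.pkl","rb"));c=pickle.load(open(n+"2.pkl","rb"))
    x0,y0,x1,y1=b;A=np.abs(a["image"].astype(int)-c["image"]).sum(2)[y0:y1,x0:x1]
    print(n,b,"tcp",proj(c,o["eef_pos"])[0].round(1),"tip-back20/40",proj(c,o["eef_pos"]-Rm[:,2]*.02)[0].round(1),proj(c,o["eef_pos"]-Rm[:,2]*.04)[0].round(1),"y+-.0145",[proj(c,o["eef_pos"]+g*Rm[:,1]*.0145)[0].round(1) for g in(1,-1)])
    for i,r in enumerate(A): print(y0+i,"".join(".:+#"[min(3,v//25)] for v in r))
E
```

```text
side (285, 140, 315, 182) tcp [304.  173.9] tip-back20/40 [302.7 169.5] [301.3 165.1] y+-.0145 [array([303., 175.]), array([305.1, 172.8])]
140 ##############+...............
141 ###############:..............
142 ################+:............
143 +..###############:...........
144 ...###############+...........
145 ...+##############+...........
146 ....##############+...........
147 ....##############+...........
148 ....##############+...........
149 ....+#############+...........
150 .....#############+...........
151 ...:##############+...........
152 ...###############+...........
153 ...###############+...........
154 ...+##############+...........
155 ....+#############:...........
156 .....+############............
157 ......+##########+............
158 .......##########+............
159 .......+#########+............
160 ........:+########:...........
161 ...........########...........
162 ...........:#######:..........
163 ............#######:..........
164 ............#######+..........
165 ............+#######..........
166 .............#######..........
167 ...........
[... 1525 characters left out ...]
############+..........##
225 #############################+:......:##
226 #################################+:.:###
227 ########################################
228 ########################################
229 ########################################
230 ########################################
231 ########################################
232 ########################################
233 ########################################
234 ########################################
235 ########################################
236 ########################################
237 ########################################
238 ########################################
239 ########################################
```

The fingertip really ends about 24 mm short of the reported TCP along the tool axis. So the tip travelled at z≈59 mm, through the notch, whose bottom is at 56 mm. I'll go 24 mm lower and push again.

>>> drive_tool:
  increments:
    - [[0,0,-35],[0,0,0],0]
    - [[0,0,-35],[0,0,0],0]
    - [[0,0,-30],[0,0,0],0]
    - [[0,0,-23],[0,0,0],0]
    - [[0,0,0],[0,0,0],0]
    - [[0,0,0],[0,0,0],0]

```text
clock: 6.42
eef_pos: [0.415, 0.1426, 0.0122]
tool_rot: [0.803, 0.571, 0.14, -0.102]
ft_force: [-0.4, 0.7, 0.1]
grip_width: -0.0
grasp_force: 0.0
```

>>> drive_tool:
  increments:
    - [[8,23,0],[0,0,0],0]
    - [[8,23,0],[0,0,0],0]
    - [[3,8.5,0],[0,0,0],0]
    - [[2,5.7,0],[0,0,0],0]
    - [[2,5.7,0],[0,0,0],0]
    - [[0,0,0],[0,0,0],0]

```text
clock: 6.92
eef_pos: [0.4399, 0.2083, 0.014]
tool_rot: [0.803, 0.571, 0.142, -0.1]
ft_force: [-1.1, -0.3, -0.4]
grip_width: -0.0001
grasp_force: 0.0
```

>>> drive_tool:
  increments:
    - [[2,5.7,0],[0,0,0],0]
    - [[2,5.7,0],[0,0,0],0]
    - [[2,5.7,0],[0,0,0],0]
    - [[0,0,0],[0,0,0],0]

```text
clock: 7.25
eef_pos: [0.4459, 0.2253, 0.0134]
tool_rot: [0.803, 0.57, 0.142, -0.101]
ft_force: [-0.5, 0.5, 0.3]
grip_width: -0.0001
grasp_force: 0.0
```

>>> drive_tool:
  increments:
    - [[2,5.7,0],[0,0,0],0]
    - [[2,5.7,0],[0,0,0],0]
    - [[0,0,0],[0,0,0],0]

```text
clock: 7.5
eef_pos: [0.4497, 0.2369, 0.0132]
tool_rot: [0.803, 0.57, 0.142, -0.101]
ft_force: [0.6, 0.4, 0.5]
grip_width: 0.0003
grasp_force: 0.0
```

```bash
cat > dr.py <<'E'
from h import *
import pickle
s=camera("side");a=pickle.load(open("side0.pkl","rb"))
o=get_obs();print(o["eef_pos"],o["ft_force"],proj(s,o["eef_pos"])[0])
for q in silhouettes("catch_drawer",s)[:1]: print(q["conf"],q["bbox"],np.argwhere(q["region"]).mean(0)[::-1])
for r in (192,195,198,201,204): print(r,a["image"][r,314:342].sum(1)//30,"\n   ",s["image"][r,314:342].sum(1)//30)
E
python3 dr.py
```

```text
[0.44942837 0.23656416 0.01312849] [0.26268302 1.0240161  0.3836961 ] [325.30792513 204.06418845]
0.8 [319.7, 185.0, 338.9, 212.2] [328.30331754 197.36492891]
192 [20 20 20 20 20 20 20 20 20 20 20 20 15 10  8  9  9  9 10 10 10 10 10 10
 10 10 10 10] 
    [20 20 20 20 17 10  4  2  4  7 12 18 21 20 15  9  8 10 10  9 10 10 10 10
 10 10 10 10]
195 [20 20 20 20 20 20 18 16 14 11 10 13 14 13 10  9  9  9 10 10 10 10 10 10
 10 10 10 10] 
    [20 20 20 20 20 17 10  4  6 11 13 12 11 13 14 14 11  9  9  9 10 10 10 10
 10 10 10 10]
198 [20 20 20 20 17 12 11  9  7  8 11 12 10  9  9  9  9  9  9  9  9  9  9  9
 10 10 10 10] 
    [20 20 20 20 20 20 16 12 12 11  8  8 10 12 11  9  9  9  9  8  8  9  9  9
 10 10 10 10]
201 [20 20 20 20 15  9  7  8 10 11 10 10 10  9  9  9 10 11 11  9  6  5  4  5
  5  5  5  5] 
    [20 20 20 20 20 20 15 10  8  8 10 11 10  9  9  9  9  9  8  7  5  5  5  5
  5  5  4  5]
204 [20 20 20 19 14  9  7  9 10 10  9  8  9 11 12 13 13 12 10  7  5  5  5  5
  5  5  5  5] 
    [20 20 20 20 20 19 15  9  7  9  9  8  9 11 12 13 12 11  9  7  5  5  5  5
  5  5  5  5]
```

The drawer is moving now, about 2 px or 9 mm so far. I'll continue.

>>> drive_tool:
  increments:
    - [[2,5.7,0],[0,0,0],0]
    - [[2,5.7,0],[0,0,0],0]
    - [[2,5.7,0],[0,0,0],0]
    - [[2,5.7,0],[0,0,0],0]
    - [[0,0,0],[0,0,0],0]

```text
clock: 8.02
eef_pos: [0.458, 0.2603, 0.0135]
tool_rot: [0.803, 0.571, 0.143, -0.101]
ft_force: [0.0, -0.7, 0.4]
grip_width: 0.0001
grasp_force: 0.0
```

>>> drive_tool:
  increments:
    - [[1,2.8,0],[0,0,0],0]
    - [[1,2.8,0],[0,0,0],0]
    - [[0,0,0],[0,0,0],0]

```text
clock: 8.27
eef_pos: [0.4593, 0.2649, 0.0132]
tool_rot: [0.803, 0.57, 0.142, -0.101]
ft_force: [0.3, 0.1, 0.0]
grip_width: -0.0
grasp_force: 0.0
```

>>> drive_tool:
  increments:
    - [[1,2.8,0],[0,0,0],0]
    - [[1,2.8,0],[0,0,0],0]
    - [[0,0,0],[0,0,0],0]

```text
clock: 8.52
eef_pos: [0.4604, 0.2679, 0.0127]
tool_rot: [0.804, 0.569, 0.14, -0.099]
ft_force: [-1.9, -8.5, 4.5]
grip_width: 0.0002
grasp_force: 4.1
```

>>> drive_tool:
  increments:
    - [[1,2.8,0],[0,0,0],0]
    - [[1,2.8,0],[0,0,0],0]
    - [[0,0,0],[0,0,0],0]

```text
clock: 8.77
eef_pos: [0.4627, 0.2743, 0.0127]
tool_rot: [0.804, 0.569, 0.141, -0.1]
ft_force: [-1.7, -4.6, 1.6]
grip_width: 0.0
grasp_force: 2.1
```

>>> drive_tool:
  increments:
    - [[1,2.8,0],[0,0,0],0]
    - [[1,2.8,0],[0,0,0],0]
    - [[0,0,0],[0,0,0],0]

```text
clock: 9.02
eef_pos: [0.4639, 0.2776, 0.0122]
tool_rot: [0.805, 0.569, 0.139, -0.098]
ft_force: [-3.4, -16.1, 8.6]
grip_width: 0.0001
grasp_force: 7.8
```

>>> drive_tool:
  increments:
    - [[0.7,2,0],[0,0,0],0]
    - [[0,0,0],[0,0,0],0]

```text
clock: 9.18
eef_pos: [0.464, 0.2776, 0.0118]
tool_rot: [0.805, 0.568, 0.138, -0.097]
ft_force: [-6.3, -20.9, 14.7]
grip_width: 0.0
grasp_force: 11.2
```

The force rises hard at the stop, so the drawer is home. Next I'll back off, raise, remove the tilt and open the gripper.

>>> drive_tool:
  increments:
    - [[-12,-34,0],[0,0,0],0]
    - [[-8,-22,20],[0,0,0],0]
    - [[0,0,40],[0,0,0],0]
    - [[0,0,40],[0,0,0],0]
    - [[0,0,40],[-6.3,2.2,0],0.3]
    - [[0,0,40],[-6.3,2.2,0],0.6]
    - [[0,0,40],[-6.3,2.2,0],0.6]
    - [[0,0,0],[0,0,0],0.6]

```text
clock: 9.85
eef_pos: [0.4525, 0.2336, 0.2287]
tool_rot: [0.814, 0.58, 0.023, -0.011]
ft_force: [2.4, 1.3, 2.1]
grip_width: 0.0483
grasp_force: 0.0
```

```bash
cat > look.py <<'E'
from h import *
import pickle,sys
from scipy.spatial.transform import Rotation as R
n_=sys.argv[1];o=get_obs();print(o["eef_pos"],o["ft_force"],o["grip_width"]);print(R.from_quat(o["tool_rot"]).as_matrix().round(3))
for n in("top","side"):
    c=camera(n);pickle.dump(c,open(n+n_+".pkl","wb"));print(n,proj(c,o["eef_pos"])[0])
    for q in("catch_drawer","portion_knob"):
        for s in silhouettes(q,c)[:1]: print(q,round(s["conf"],2),s["bbox"],np.argwhere(s["region"]).mean(0)[::-1])
E
python3 look.py 3; python3 - <<'E'
import sys;sys.path.insert(0,'.')
import os;os.chdir('.')
from h import *
import pickle
a=pickle.load(open("side0.pkl","rb"))["image"].astype(int);b=pickle.load(open("side3.pkl","rb"))["image"]
d=np.abs(a-b).sum(2)[100:215,300:345]
for i,r in enumerate(d):
    if i%2==0: print(100+i,"".join(".:+#"[min(3,v//25)] for v in r))
E
```

```text
[0.45251971 0.23356271 0.22873153] [2.43203745 1.26845237 2.09868107] 0.048269316145284166
[[ 0.326  0.945  0.025]
 [ 0.944 -0.327  0.045]
 [ 0.05   0.009 -0.999]]
top [166.3021036  202.16674307]
portion_knob 0.21 [370.9, 246.6, 397.6, 263.7] [384.36049383 255.68395062]
side [327.49199038 156.39235402]
100 +#+::::...........##################+........
102 +#+::++:..........##################+........
104 #+::+++:..........##################+........
106 ##::::............##################+........
108 ##::++:...........+################+.........
110 #+::+#:..........:##################+........
112 #+::::...........###################+........
114 #+:::............###################+........
116 ++:++:...........###################+........
118 +::++:...........###################+........
120 +:::.............###################+........
122 +::+..............:################:.........
124 ::+#:.................############+..........
126 :::..................:############:..........
128 :++:................:############+...........
130 +++................:#############+........
[... 1403 characters left out ...]

188 ..........................::++##:......:++:..
190 ....:++++:................############:......
192 ..:########+..............#############......
194 ...:+#####+..........+################.......
196 ...................:###############+.........
198 ..................################:..........
200 ..................##############++...........
202 ..................############+###:..........
204 ..................##########++.##+...........
206 .................+#######....................
208 .................+#######....................
210 .................########....................
212 .................:#######++::................
214 .............:....###########:...............
```

>>> drive_tool:
  increments:
    - [[0,0,0],[0,0,0],0.6]
    - [[8,27,0],[0,0,0],0.6]
    - [[8,27,0],[0,0,0],0.6]
    - [[8,27,0],[0,0,0],0.6]
    - [[8,26,0],[0,0,0],0.6]
    - [[0,0,0],[0,0,0],0.6]
    - [[0,0,0],[0,0,0],0.6]

```text
clock: 10.73
eef_pos: [0.4781, 0.3347, 0.2167]
tool_rot: [0.815, 0.579, 0.014, -0.012]
ft_force: [-0.3, -0.1, -0.5]
grip_width: 0.0511
grasp_force: 0.0
```

```bash
python3 look.py 4 | head -4; python3 - <<'E'
from fit2 import *
p=[.5048,.3998,1.2358,0,0]
q=pickle.load(open("top4.pkl","rb"));r=pickle.load(open("side4.pkl","rb"))
im=[]
for cc,b in((q,(95,150,225,250)),(r,(305,125,405,225))):
    x0,y0,x1,y1=b;a=cv2.resize(cc["image"][y0:y1,x0:x1,::-1],None,fx=3.5,fy=3.5,interpolation=cv2.INTER_CUBIC)
    for L in((-.046,0,.155),(-.076,0,.155)): cv2.circle(a,tuple(int(v) for v in((proj(cc,W(p,L))[0]-b[:2]+.5)*3.5)),2,(255,0,255),-1)
    im.append(a)
z=np.zeros((350,805,3),np.uint8);z[:,:455]=im[0];z[:,455:]=im[1];cv2.imwrite("pics/above.png",z[:,:800])
E
```

```text
[0.47812691 0.33467923 0.21666594] [-0.25007155 -0.05491013 -0.5377979 ] 0.05108037711874644
[[ 0.33   0.944  0.009]
 [ 0.943 -0.33   0.036]
 [ 0.037 -0.004 -0.999]]
```

View pics/above.png

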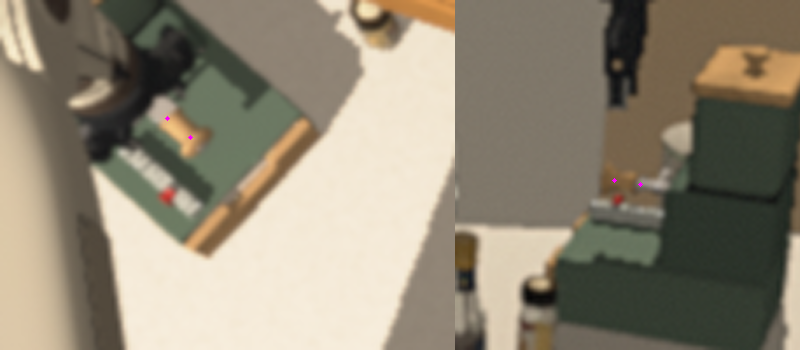

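The picture shows the drawer flush and home, with its front from (185,245) to (320,130). My fitted neck points at (167,118) and (190,137) lie on the real neck. I'll centre over the neck and come down in part.

>>> drive_tool:
  increments:
    - [[4,3.5,0],[-2,0.7,0],0.6]
    - [[4,3.5,-12],[0,0,0],0.6]
    - [[0,0,-20],[0,0,0],0.6]
    - [[0,0,-15],[0,0,0],0.6]
    - [[0,0,0],[0,0,0],0.6]
    - [[0,0,0],[0,0,0],0.6]

```text
clock: 11.53
eef_pos: [0.4859, 0.3408, 0.1701]
tool_rot: [0.816, 0.578, -0.001, -0.002]
ft_force: [-0.0, 0.5, 0.6]
grip_width: 0.051
grasp_force: 0.0
```

```bash
python3 look.py 5 | head -4; cat > asc.py <<'E'
import sys
from fit2 import *
n=sys.argv[1];p=[.5048,.3998,1.2358,0,0];o=get_obs()
b=pickle.load(open("side%s.pkl"%n,"rb"))
d=np.abs(s["image"].astype(int)-b["image"]).sum(2)
for r in range(145,190): print(r,"".join(".:+#"[min(3,v//25)] for v in d[r,335:385]))
print("tcp",proj(s,o["eef_pos"])[0],"neck",[proj(s,W(p,L))[0].round(1) for L in((-.046,0,.155),(-.061,0,.155),(-.076,0,.155),(-.088,0,.155))])
for g in (1,-1): # fingertip positions 24mm behind tcp, inner face
    from scipy.spatial.transform import Rotation as R
    M=R.from_quat(o["tool_rot"]).as_matrix();print("finger",proj(s,o["eef_pos"]-.024*M[:,2]+g*M[:,1]*(o["grip_width"]/2+.007))[0].round(1))
E
python3 asc.py 5
```

```text
[0.48594288 0.34076027 0.17009375] [-0.03246456  0.50332877  0.56919588] 0.05096561182074935
[[ 0.331  0.943 -0.003]
 [ 0.943 -0.331  0.002]
 [ 0.    -0.004 -1.   ]]
145 ..............:############+......................
146 ..............+############+......................
147 ..............#############+......................
148 ..............#############+......................
149 ..............#############+......................
150 ..............#############:......................
151 ..............############:.......................
152 ..............############:.......................
153 ..............############:.......................
154 ..............####+######+........................
155 ..............####:######+........................
156 ..............###########:........................
157 ..............##########+.........................
158 ..............:#########:.........................
159 ................########+.........................
160 ................########+.........................
161 ...............:########+.........................
[... 1012 characters left out ...]
.................................
181 ..................................................
182 ..................................................
183 ..................................................
184 ..................................................
185 .......:..........................................
186 ......::..........................................
187 .....:++..........................................
188 ....:++:..........................................
189 +:..::............................................
tcp [354.07622025 172.77196424] neck [array([357.4, 177.1]), array([353.7, 176.6]), array([350.1, 176.1]), array([347.2, 175.7])]
finger [352.7 169.8]
finger [356.3 164.7]
```

The fingers line up with the neck in the side view, at columns 352 to 357 against a neck middle of 353.7. I'll descend and close.

>>> drive_tool:
  increments:
    - [[0,0,-20],[0,0,0],0.6]
    - [[0,0,-20],[0,0,0],0.6]
    - [[0,0,-12],[0,0,0],0.6]
    - [[0,0,-8],[0,0,0],0.6]
    - [[0,0,0],[0,0,0],0.6]

```text
clock: 12.25
eef_pos: [0.4858, 0.341, 0.1099]
tool_rot: [0.816, 0.578, -0.001, -0.002]
ft_force: [-0.5, -0.6, -0.4]
grip_width: 0.0514
grasp_force: 0.0
```

```bash
python3 look.py 6 | head -4; python3 asc.py 6 | sed -n '12,50p'
```

```text
[0.48579212 0.34096091 0.10990348] [-0.53805684 -0.61013435 -0.44727532] 0.05141760132117483
[[ 0.331  0.944 -0.003]
 [ 0.944 -0.331  0.001]
 [ 0.    -0.004 -1.   ]]
156 ..............:###########+.......................
157 ..............############+.......................
158 ..............############+.......................
159 ..............############:.......................
160 .............:############+.......................
161 .............+############+.......................
162 .............#############:.......................
163 .............############+........................
164 .............############+........................
165 .............############:........................
166 .............###########+.........................
167 .............###########+.........................
168 .............###########+.........................
169 .............###+.######..........................
170 .............####+#####+..........................
171 .............##########+..........................
172 .............##########+..........................
[... 407 characters left out ...]
###:.............................
181 ...............:++::..............................
182 ...............:+:................................
183 ..................................................
184 ..................................................
185 .......:..........................................
186 ......::..........................................
187 .....:++..........................................
188 ....:++:..........................................
189 +:..::............................................
tcp [353.00318071 186.42612943] neck [array([357.4, 177.1]), array([353.7, 176.6]), array([350.1, 176.1]), array([347.2, 175.7])]
finger [351.6 183.7]
finger [355.2 178.4]
```

>>> drive_tool:
  increments:
    - [[0,0,0],[0,0,0],0.4]
    - [[0,0,0],[0,0,0],0.2]
    - [[0,0,0],[0,0,0],0]
    - [[0,0,0],[0,0,0],0]
    - [[0,0,0],[0,0,0],0]
    - [[0,0,0],[0,0,0],0]

```text
clock: 13.05
eef_pos: [0.4857, 0.342, 0.1122]
tool_rot: [0.816, 0.578, 0.0, -0.002]
ft_force: [-5.0, 0.2, 5.6]
grip_width: 0.0207
grasp_force: 55.9
```

```bash
python3 look.py 7 ; python3 asc.py 7 | sed -n '20,50p'
```

```text
[0.48568711 0.34198707 0.11217352] [-4.98657626  0.24214729  5.58169093] 0.020688964386794448
[[ 0.332  0.943 -0.003]
 [ 0.943 -0.332  0.004]
 [ 0.003 -0.004 -1.   ]]
top [149.27892088 188.37290841]
catch_drawer 0.74 [148.1, 185.5, 187.5, 223.9] [166.49148418 203.81021898]
portion_knob 0.49 [142.6, 186.8, 155.6, 194.0] [149.2        188.84285714]
side [352.92099869 186.39063989]
164 .............############+........................
165 .............############+........................
166 .............:###########:........................
167 ..............##########:.........................
168 ..............##########:.........................
169 ..............##########:.........................
170 ..............#########+..........................
171 ..............+########...........................
172 ..............:#######+...........................
173 ...............:######+...........................
174 ...............:######:...........................
175 ...............:######+:..........................
176 ...............:#####+##+.........................
177
[... 183 characters left out ...]
##+..............................
181 ................:::...............................
182 ..................................................
183 ..................................................
184 ..................................................
185 ..................................................
186 ......::..........................................
187 .....:++..........................................
188 ....:++:..........................................
189 +:..::............................................
tcp [352.92853814 186.3914151 ] neck [array([357.4, 177.1]), array([353.7, 176.6]), array([350.1, 176.1]), array([347.2, 175.7])]
finger [352.4 182.4]
finger [354.3 179.6]
```

I'm holding the neck, with the fingers 20.7 mm apart at 56 N. I'll ease the side load and pull out part of the way.

>>> drive_tool:
  increments:
    - [[-2,0.7,1],[0,0,0],0]
    - [[-1.65,-4.7,0],[0,0,0],0]
    - [[-1.65,-4.7,0],[0,0,0],0]
    - [[-1.65,-4.7,0],[0,0,0],0]
    - [[-1.65,-4.7,0],[0,0,0],0]
    - [[-1.65,-4.7,0],[0,0,0],0]
    - [[-1.65,-4.7,0],[0,0,0],0]
    - [[0,0,0],[0,0,0],0]

```text
clock: 14.02
eef_pos: [0.4756, 0.315, 0.1123]
tool_rot: [0.816, 0.578, 0.002, -0.002]
ft_force: [2.6, 6.4, -4.5]
grip_width: 0.0208
grasp_force: 56.4
```

>>> drive_tool:
  increments:
    - [[-1.65,-4.7,0],[0,0,0],0]
    - [[-1.65,-4.7,0],[0,0,0],0]
    - [[0,0,0],[0,0,0],0]
    - [[0,0,0],[0,0,0],0]

```text
clock: 14.35
eef_pos: [0.4724, 0.3064, 0.1122]
tool_rot: [0.816, 0.578, 0.002, -0.003]
ft_force: [1.7, 6.5, -5.7]
grip_width: 0.0199
grasp_force: 56.5
```

```bash
python3 look.py 8; python3 - <<'E'
from fit2 import *
a=pickle.load(open("top7.pkl","rb"));b=pickle.load(open("top8.pkl","rb"));a2=pickle.load(open("side7.pkl","rb"));b2=pickle.load(open("side8.pkl","rb"))
print("red",red(c,(125,185,165,225)),red(a,(125,185,165,225)),red(b,(125,185,165,225)),red(s,(335,170,365,195)),red(a2,(335,170,365,195)),red(b2,(335,170,365,195)))
p=[.5048,.3998,1.2358,0,.06]
def strip(cc,z,y,xs): # sample scale along local x
    q=proj(cc,[W(p,(-x,y,z)) for x in xs]).astype(np.float32)
    g=cv2.remap(cc["image"],q[None,:,0],q[None,:,1],cv2.INTER_LINEAR)[0];return g
xs=np.arange(.02,.124,.003)
print((xs*1000).astype(int))
for nm,cc in(("top0",c),("top7",a),("top8",b),("side0",s),("side7",a2),("side8",b2)):
    for y in(.047,.050,.053,.057): print(nm,y,strip(cc,.104,y,xs).sum(1)//30)
im=[]
for cc,bx in((a,(110,165,190,235)),(b,(110,165,190,235)),(a2,(330,160,370,195)),(b2,(330,160,370,195))):
    x0,y0,x1,y1=bx;im.append(cv2.resize(cc["image"][y0:y1,x0:x1,::-1],(400,350) if x0<200 else (400,250),interpolation=cv2.INTER_CUBIC))
cv2.imwrite("pics/pull.png",np.vstack([np.hstack(im[:2]),np.hstack([im[2],im[3]])]))
E
```

```text
[0.4724154  0.30644655 0.11224462] [ 1.74351096  6.48961256 -5.65842628] 0.019943404259316507
[[ 0.331  0.944  0.001]
 [ 0.944 -0.331  0.007]
 [ 0.006 -0.002 -1.   ]]
top [157.13838016 195.40063482]
catch_drawer 0.88 [148.1, 182.6, 188.4, 222.3] [166.64678899 203.60091743]
portion_knob 0.57 [147.0, 193.6, 167.8, 201.0] [157.64179104 196.26865672]
side [343.90875698 184.9624894 ]
red (array([142.35944472, 205.55478433]), np.float64(403.39999999999986)) (array([142.36372501, 205.55728913]), np.float64(410.19999999999993)) (array([142.17990395, 205.31991134]), np.float64(541.3999999999999)) (array([351.21387283, 181.50578035]), np.float64(138.39999999999998)) (array([351.02898551, 181.73333333]), np.float64(68.99999999999996)) (array([351.23347398, 181.49648383]), np.float64(142.2))
[ 20  23  26  28  32  34  37  40  44  46  49  52  55  59  61  64  67  71
  73  76  79  82  85  88  91  94  97 100 103 106 109 112 115 118 121]
top0 0.047 [11 12 14 16 16 16 16 16 15 16 17 17 17 17 17 18 18 18 15 12 10 11 14 16
 17 17 17 16 15 16 16 14 11 10 10]
top0 0.05 [15 14 15 17 18 18 18 17 16 17 18 18 
[... 1995 characters left out ...]
 10 12 13 13 13 13 13 12 13 13 12 11 11 11 12 13 13 11  9  8  9 11
 13 14 14 14 14 14 14 13 12 11 11]
side7 0.057 [ 4  6  9 11 12 12 12 13 12 12 12 12 12 11 11 11 12 13 13 11  9  8  9 11
 12 13 14 14 14 14 14 13 12 11 11]
side8 0.047 [ 5  8 11 13 13 13 13 13 13 13 13 13 12 11 11 11 13 14 12 10  9  9 10 12
 13 14 14 14 14 14 13 12 11 11 11]
side8 0.05 [ 5  8 11 13 13 13 13 13 13 13 13 13 12 11 11 11 12 14 13 11  8  9 10 12
 13 14 14 14 14 14 14 12 12 11 11]
side8 0.053 [ 5  7 10 12 13 13 13 13 13 13 13 13 12 11 10 11 12 13 13 11  9  8  9 11
 13 14 14 14 14 14 14 13 12 11 11]
side8 0.057 [ 5  6  9 11 12 12 13 13 12 12 12 12 11 10  9  9 11 12 13 11  9  8  9 11
 12 13 14 14 14 14 14 13 12 11 11]
```

View pics/pull.png

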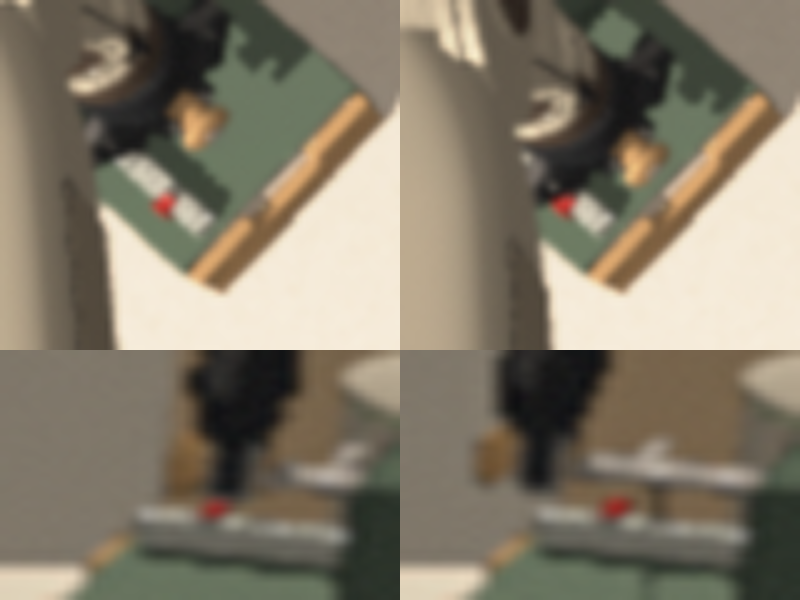

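The side view of the pull shows the thin black pointer at about (655,500) and the red rider at (617,508). That puts the pointer roughly 15 mm short, and the slide is clearly out. I'll measure this to sub-pixel accuracy.

```bash
cat > ptr.py <<'E'
import sys
from fit2 import *
from scipy.optimize import brentq
p=[.5048,.3998,1.2358,0,0]
n=int(sys.argv[1]);o=get_obs();print(o["eef_pos"],o["ft_force"])
ims=[camera("side") for _ in range(n)];m=np.mean([i["image"] for i in ims],0)
b=s["image"].astype(float);D=np.clip((b-m).sum(2),0,None)
for r in range(175,186): print(r,D[r,340:366].astype(int))
cols=np.arange(340,366)
R8=red(ims[0],(335,170,365,195))[0]
fz=lambda x,y,z:proj(s,W(p,(x,y,z)))[0]
xr=brentq(lambda x:fz(x,.053,.109)[0]-R8[0],-.12,0)
print("red",R8,"v=",-xr-.022, "row",fz(xr,.053,.109)[1])
# red-only column profile
E
python3 ptr.py 3
```

```text
[0.4725055  0.30669997 0.11226632] [ 2.65039334  6.82405905 -4.07771305]
175 [ 90 115 194 267 265 163  68  18   0   0   0   0   0   0   0   0   0   0
   0   0   1   0  14  91 130  69]
176 [ 93 124 203 280 264 167  65  16   0   0   0   0   0   0   0   0   0   0
   0   4   0   0   8  45  52  16]
177 [ 72 111 210 281 265 168  61  15  13   0   0   0   0   0   0   0   0   0
   0   0   0   0   0   6   5   1]
178 [ 31  77 180 250 240 150  39   0   0   0   0   0   0   0   0   0   0   0
   0   0   0   0   0   0   0   0]
179 [  5  35 110 161 160 113   2   0   0   0   0   0   0   0  20  42  13   0
   0   0   0   0   0   2   0   0]
180 [ 0  2 41 61 61 45  0  0  0  0  0  0  0  0 10 53 20  0  0  2  0  0  2  0
  0  0]
181 [ 0  0  1  0  4  2  0  0  0  0  1  4  0  0 17 74 50  6  0  0  0  0  4  2
  1  5]
182 [ 0  1  0  0  0  0  0  0  0  0  0  0  0  0 13 82 59  6  0  0  0  0  0  2
  0  0]
183 [ 0  0  0  0  0  0  0  0  0  1  1  1  0  0 11 59 47  5  0  0  2  0  1  0
  0  0]
184 [ 4  4  9  0  4  2  0  0  0  0  0  0  1  0  7 30 14  1  0  0  0  0  0  2
  0  2]
185 [ 6 26 25 17  1  0  1  2  0  0  0  1  0  0  4  4  6  0  0  0  0  0  0  0
  6  0]
red [351.25106383 181.48510638] v= 0.05778844184985756 row 182.0423241935141
```

```bash
python3 - <<'E'
from fit2 import *
from scipy.optimize import brentq
p=[.5048,.3998,1.2358,0,0]
fz=lambda x,y,z:proj(s,W(p,(x,y,z)))[0]
for y,z,col in((.05,.110,355.36),(.05,.115,355.33),(.059,.109,351.25),(.057,.109,351.25),(.057,.104,351.25)):
    x=brentq(lambda x:fz(x,y,z)[0]-col,-.12,0);print(y,z,round((-x-.022)*1000,2),fz(x,y,z).round(2))
print("px/mm",(fz(-.08,.05,.11)-fz(-.081,.05,.11)))
R0=red(c,(125,185,165,225))[0]
# joint fit of rider local (x,y) for z from both cams
for z in(.105,.109):
    r=least_squares(lambda q:np.r_[fz(q[0],q[1],z)-[351.23,181.5],proj(c,W(p,(q[0],q[1],z)))[0]-R0],[-.08,.055]);print(z,r.x,r.fun.round(2))
E
```

```text
0.05 0.11 39.71 [355.36 182.68]
0.05 0.115 40.22 [355.33 181.56]
0.059 0.109 59.15 [351.25 181.52]
0.057 0.109 58.7 [351.25 181.69]
0.057 0.104 58.32 [351.25 182.8 ]
px/mm [0.2342547  0.03400392]
0.105 [-0.08145115  0.05988295] [-0.07  0.82 -0.12  0.2 ]
0.109 [-0.08206728  0.05893285] [-0.2  -0.01 -0.15 -0.09]
```

The pointer is at about 39.9 mm and the rider at about 59–60 mm, so roughly 19 mm remain. I'll pull 15 mm and measure again.

>>> drive_tool:
  increments:
    - [[-1.2,-3.5,0],[0,0,0],0]
    - [[-1.2,-3.5,0],[0,0,0],0]
    - [[-1.2,-3.5,0],[0,0,0],0]
    - [[-1.2,-3.5,0],[0,0,0],0]
    - [[0,0,0],[0,0,0],0]
    - [[0,0,0],[0,0,0],0]

```text
clock: 15.3
eef_pos: [0.4674, 0.2932, 0.1122]
tool_rot: [0.816, 0.578, 0.002, -0.003]
ft_force: [1.7, 8.5, -5.1]
grip_width: 0.0205
grasp_force: 56.4
```

```bash
python3 ptr.py 3; python3 - <<'E'
import os
from h import *
import pickle
a=pickle.load(open('side0.pkl','rb'))["image"]
for r in range(178,186): print(r,[tuple(v) for v in a[r,347:356].tolist()])
E
```

```text
[0.46742164 0.29317303 0.11223873] [ 1.6667402   8.48865718 -5.05577908]
175 [288 230 139 105 109  58   0   0   0   0   0   0   0   0   0   0   0   0
   0   0   2   0  15  89 131  77]
176 [293 232 138  99  92  61   0   0   0   0   0   0   0   0   0   0   0   0
   0   3   0   0  11  47  59  44]
177 [270 223 142  97  61  39   0   0   0   0   0   0   0   0   0   0   0   0
   0   0   0   0   0   9  31  65]
178 [166 150 116  68  25   0   0   0   0   0   0   0   4   6   1   0   0   0
   0   0   0   0   0   2  35  70]
179 [61 53 46 24  5  0  0  0  0  0  0  0  3 16 17  1  0  0  0  0  0  0  0  7
 38 49]
180 [ 1  0  6  0  2  0  0  0  0  0  0 20 27  3  0  0  0  0  0  0  0  0  0  0
 16 20]
181 [ 0  0  0  0  0  0  0  0  0  0 10 65 62 13  0  0  0  1  0  0  0  1  3  3
  1  7]
182 [ 0  0  0  0  0  2  1  3  0  0  8 54 51  9  1  2  1  0  0  0  2  0  0  1
  0  0]
183 [ 0  0  0  0  0  0  0  0  0  0  3 21 11  4  0  0  3  0  0  0  2  0  0  0
  0  0]
184 [2 4 9 3 1 2 0 0 0 0 0 4 0 0 0 1 0 0 2 0 0 0 0 2 0 1]
185 [ 7 23 24 15  0  0  2  1  0  2  0  0  0  0  1  0  5  0  0  0  0  0  0  0
  5  0]
red [351.      
[... 522 characters left out ...]
7, 75), (130, 74, 56), (148, 55, 45), (128, 56, 44), (110, 81, 60), (116, 98, 74), (118, 98, 73)]
182 [(156, 146, 128), (146, 135, 117), (133, 111, 94), (133, 71, 60), (142, 45, 39), (128, 64, 56), (117, 94, 77), (121, 104, 81), (119, 101, 78)]
183 [(156, 152, 136), (150, 145, 131), (133, 119, 106), (116, 82, 73), (117, 73, 66), (132, 113, 101), (146, 139, 122), (134, 125, 107), (119, 108, 91)]
184 [(120, 117, 107), (124, 121, 110), (113, 110, 99), (99, 93, 85), (104, 96, 88), (135, 131, 119), (151, 149, 135), (134, 131, 117), (127, 123, 111)]
185 [(103, 102, 93), (105, 103, 93), (104, 103, 94), (99, 99, 90), (101, 101, 92), (113, 111, 101), (119, 117, 106), (115, 112, 102), (122, 120, 109)]
```

>>> drive_tool:
  increments:
    - [[-0.35,-1,0],[0,0,0],0]
    - [[-0.35,-1,0],[0,0,0],0]
    - [[0,0,0],[0,0,0],0]
    - [[0,0,0],[0,0,0],0]

```text
clock: 15.78
eef_pos: [0.4668, 0.2915, 0.1123]
tool_rot: [0.816, 0.579, 0.002, -0.003]
ft_force: [1.3, 8.4, -5.2]
grip_width: 0.0206
grasp_force: 56.4
```

```bash
cat > p2.py <<'E'
from fit2 import *
from scipy.optimize import brentq
p=[.5048,.3998,1.2358,0,0]
o=[];ms=[]
for _ in range(5): cc=camera("side");ms.append(cc["image"]);o.append(get_obs()["eef_pos"])
m=np.mean(ms,0);b=s["image"].astype(float);e=np.mean(o,0)
print("pull",((np.array([.4857,.342])-e[:2])@[np.cos(p[2]),np.sin(p[2])]*1000).round(2),e)
F=1-m.sum(2)/b.sum(2)
for r in range(179,185):
    f=np.clip(F[r,346:360],0,None);f[f<.02]=0
    print(r,(F[r,346:360]*100).round().astype(int),"col",(f*np.arange(346,360)).sum()/max(f.sum(),1e-6))
for r in (181,182): print(r,m[r,348:355].round().astype(int).tolist())
print(red(cc,(345,178,357,186)))
E
python3 p2.py
```

```text
pull 53.95 [0.4667994  0.29145374 0.11225799]
179 [-19 -33 -30 -34 -19  13   9   0   4   1  -6  -3  -1   0] col 351.80757947326197
180 [-11 -17 -18 -15   0  32  26   2  -3  -9 -14  -8  -1   1] col 351.44651006809266
181 [-1 -1 -2 -2  6 39 35  4 -1 -2 -4  0 -2  1] col 351.43362766658845
182 [ 0  0  0 -1  4 24 18  1  0  1  0 -1  0 -1] col 351.3142741924283
183 [ 0 -1  0  0  1  7  2  0 -1  0  0  0 -1  0] col 351.0
184 [-1  0  0 -1  0  1  0  0 -1  0 -1  0  0  0] col 0.0
181 [[126, 108, 85], [123, 99, 75], [118, 71, 54], [90, 35, 27], [77, 41, 31], [102, 80, 59], [119, 99, 73]]
182 [[146, 135, 117], [136, 111, 95], [123, 71, 60], [96, 40, 36], [89, 61, 54], [113, 95, 78], [122, 104, 81]]
(array([351.        , 181.45212766]), np.float64(37.599999999999994))p2.py:8: RuntimeWarning: divide by zero encountered in divide
  F=1-m.sum(2)/b.sum(2)
```

>>> drive_tool:
  increments:
    - [[-0.3,-0.8,0],[0,0,0],0]
    - [[0,0,0],[0,0,0],0]
    - [[0,0,0],[0,0,0],0]

```text
clock: 16.28
eef_pos: [0.4665, 0.2908, 0.1123]
tool_rot: [0.816, 0.579, 0.003, -0.003]
ft_force: [2.9, 8.5, -5.7]
grip_width: 0.0205
grasp_force: 56.4
```

```bash
python3 p2.py 2>/dev/null
```

```text
pull 54.7 [0.46654054 0.29074887 0.11225037]
179 [-19 -33 -30 -33 -18  13   9  -1   4   0  -7  -3  -1   0] col 351.82100243771924
180 [-10 -17 -18 -14   0  33  27   2  -3  -9 -15  -9  -1   1] col 351.443619368461
181 [-1 -1 -2 -2  9 42 37  4  0 -2 -3  0 -1  1] col 351.39957315760086
182 [ 1  0  0  0  7 29 18  1  0  0  0 -1  0  0] col 351.21336924825584
183 [-1  0  0  0  3  9  2  0  0  0  0  0 -1  0] col 350.93184054108553
184 [-1  0  0 -1  0  1  0  0 -1  0 -1  0  0 -1] col 0.0
181 [[126, 108, 84], [123, 100, 77], [111, 72, 54], [83, 34, 27], [75, 40, 30], [103, 79, 59], [118, 98, 73]]
182 [[147, 136, 117], [133, 111, 94], [114, 72, 60], [86, 40, 35], [87, 61, 54], [113, 95, 77], [122, 104, 81]]
(array([351.        , 181.35955056]), np.float64(17.79999999999999))
```

>>> drive_tool:
  increments:
    - [[-0.3,-0.8,0],[0,0,0],0]
    - [[0,0,0],[0,0,0],0]
    - [[0,0,0],[0,0,0],0]

```text
clock: 16.78
eef_pos: [0.4662, 0.29, 0.1123]
tool_rot: [0.816, 0.579, 0.003, -0.003]
ft_force: [1.7, 9.2, -5.1]
grip_width: 0.0202
grasp_force: 56.4
```

```bash
python3 p2.py 2>/dev/null
```

```text
pull 55.5 [0.46626293 0.29000195 0.11227025]
179 [-19 -33 -30 -33 -18  12  10   0   4   1  -7  -3  -1   0] col 351.84122094386737
180 [-10 -18 -18 -15   1  30  23   1  -2  -9 -15  -9   0   1] col 351.43311353605486
181 [-1 -1 -2 -2  9 34 29  3 -1 -2 -3  0 -1  1] col 351.3386321798107
182 [ 0  0  0  0  9 23 11  0  0  1  0 -1  0 -1] col 351.0582200448333
183 [-1  0  0  1  9 11  1  0  0 -1  0  0 -1  0] col 350.55882872797974
184 [-1  0 -1  0  5  4  0  0 -1  0 -1  0  1  0] col 350.4386648800097
181 [[125, 107, 84], [122, 99, 76], [110, 72, 55], [98, 37, 29], [90, 41, 32], [105, 80, 59], [118, 98, 73]]
182 [[147, 136, 117], [132, 111, 94], [112, 70, 58], [101, 39, 35], [102, 63, 55], [115, 95, 77], [121, 104, 81]]
(array([351.14233577, 181.44160584]), np.float64(54.79999999999999))
```

```bash
cat > p3.py <<'E'
from fit2 import *
ms=[];o=[]
for _ in range(5): ms.append(camera("side")["image"]);o.append(get_obs()["eef_pos"])
m=np.mean(ms,0);b=pickle.load(open("side8.pkl","rb"))["image"].astype(float);e=np.mean(o,0)
np.save("m.npy",m)
print("pull",((np.array([.4857,.342])-e[:2])@[.3289,.9444]*1000).round(2))
for r in range(176,186):
    print(r,"b",b[r,347:356].sum(1).astype(int),"m",m[r,347:356].sum(1).astype(int),"d",(b-m)[r,347:356].sum(1).astype(int))
E
python3 p3.py
```

```text
pull 55.5
176 b [240 268 354 403 413 412 440 476 504] m [373 382 398 410 415 420 439 466 502] d [-133 -114  -44   -7   -2   -8    0    9    1]
177 b [235 236 259 294 311 327 357 391 439] m [290 275 273 295 308 327 361 394 437] d [-55 -39 -14  -1   3   0  -4  -3   1]
178 b [256 253 256 273 278 279 283 272 275] m [287 264 254 260 242 254 282 273 278] d [-31 -11   1  13  35  24   1  -1  -3]
179 b [290 285 287 288 295 290 279 246 198] m [296 289 292 274 214 233 273 256 240] d [ -6  -4  -5  14  80  56   6 -10 -42]
180 b [293 293 293 277 280 270 272 269 211] m [294 292 292 257 187 200 264 288 287] d [ -1   0   0  19  92  69   7 -19 -76]
181 b [327 317 299 258 245 227 250 274 214] m [326 316 297 235 165 166 243 289 296] d [  0   0   1  22  80  60   7 -15 -82]
182 b [428 398 338 263 225 247 298 290 217] m [429 399 336 241 174 218 287 306 296] d [ -1  -1   1  21  50  28  10 -16 -79]
183 b [449 425 356 272 257 352 408 355 258] m [445 427 355 247 228 344 409 367 319] d [  3  -2   0  24  28   8  -1 -12 -61]
184 b [343 356 323 276 290 387 432 376 335] m [344 356 322 263 279 384 435 386 360] d [ -1   0   0  12  10   3  -3 -10 -25]
185 b [298 303 302 290 292 324 343 325 345] m [296 304 299 288 291 324 343 329 351] d [ 1 -1  2  1  0  0  0 -4 -6]
```

Using the clean background from the earlier pull, the pointer is at column 351.2 and the target is about 350.7, so roughly 2 mm remain. I'll make small steps with a check after each.

>>> drive_tool:
  increments:
    - [[-0.3,-0.8,0],[0,0,0],0]
    - [[0,0,0],[0,0,0],0]
    - [[0,0,0],[0,0,0],0]

```text
clock: 17.53
eef_pos: [0.466, 0.2892, 0.1123]
tool_rot: [0.816, 0.579, 0.003, -0.003]
ft_force: [2.3, 9.0, -4.8]
grip_width: 0.0204
grasp_force: 56.4
```

```bash
python3 p3.py
```

```text
pull 56.33
176 b [240 268 354 403 413 412 440 476 504] m [388 432 436 417 413 419 439 467 505] d [-148 -164  -82  -14    0   -7    0    8   -1]
177 b [235 236 259 294 311 327 357 391 439] m [293 293 286 294 307 325 360 393 438] d [-58 -57 -27   0   3   1  -3  -2   0]
178 b [256 253 256 273 278 279 283 272 275] m [285 263 252 260 246 259 280 272 278] d [-29 -10   3  12  31  19   2   0  -3]
179 b [290 285 287 288 295 290 279 246 198] m [295 288 289 280 253 259 275 257 241] d [ -5  -3  -2   7  41  31   3 -11 -43]
180 b [293 293 293 277 280 270 272 269 211] m [293 293 290 263 254 251 272 286 287] d [  0   0   3  13  25  18   0 -17 -76]
181 b [327 317 299 258 245 227 250 274 214] m [327 318 292 229 204 204 247 289 297] d [  0  -1   6  28  40  22   2 -15 -83]
182 b [428 398 338 263 225 247 298 290 217] m [429 399 334 229 179 224 287 304 297] d [ -1  -1   3  33  46  22  10 -14 -80]
183 b [449 425 356 272 257 352 408 355 258] m [445 427 355 242 223 342 408 366 319] d [  3  -2   0  29  33   9   0 -11 -61]
184 b [343 356 323 276 290 387 432 376 335] m [345 357 322 262 277 384 435 385 358] d [ -2  -1   0  13  12   2  -3  -9 -23]
185 b [298 303 302 290 292 324 343 325 345] m [297 304 299 288 292 325 343 327 353] d [ 0 -1  3  1  0 -1  0 -2 -8]
```

>>> drive_tool:
  increments:
    - [[-0.2,-0.6,0],[0,0,0],0]
    - [[0,0,0],[0,0,0],0]
    - [[0,0,0],[0,0,0],0]

```text
clock: 18.03
eef_pos: [0.4658, 0.2887, 0.1123]
tool_rot: [0.816, 0.579, 0.003, -0.003]
ft_force: [2.5, 8.5, -5.3]
grip_width: 0.0209
grasp_force: 56.4
```

```bash
python3 p3.py
```

```text
pull 56.9
176 b [240 268 354 403 413 412 440 476 504] m [375 383 397 410 414 419 439 468 503] d [-135 -115  -43   -7   -1   -7    0    7    0]
177 b [235 236 259 294 311 327 357 391 439] m [289 274 273 296 314 330 359 391 437] d [-54 -38 -14  -2  -3  -3  -2   0   1]
178 b [256 253 256 273 278 279 283 272 275] m [287 265 252 261 275 282 284 271 278] d [-31 -12   3  11   2  -3  -1   0  -3]
179 b [290 285 287 288 295 290 279 246 198] m [297 290 281 254 266 283 280 254 240] d [ -7  -5   5  33  28   6  -1  -8 -42]
180 b [293 293 293 277 280 270 272 269 211] m [293 294 282 224 227 252 271 285 286] d [  0  -1  10  52  52  17   0 -16 -75]
181 b [327 317 299 258 245 227 250 274 214] m [327 318 289 214 189 200 246 288 296] d [  0  -1   9  43  55  27   3 -14 -82]
182 b [428 398 338 263 225 247 298 290 217] m [428 399 334 229 182 227 288 305 295] d [  0  -1   3  34  42  19   9 -15 -78]
183 b [449 425 356 272 257 352 408 355 258] m [446 427 353 243 229 345 408 368 319] d [  2  -2   2  28  27   6   0 -13 -61]
184 b [343 356 323 276 290 387 432 376 335] m [344 356 322 263 279 387 436 385 360] d [ -1   0   0  12  10   0  -4  -9 -25]
185 b [298 303 302 290 292 324 343 325 345] m [297 304 298 288 291 325 341 328 353] d [ 0 -1  3  1  0 -1  1 -3 -8]
```

At pull 56.3 the pointer crossed the boundary between sample columns. That places it at 59.8 ± 0.7 mm now, against 59.4–59.8 mm for the rider in the same frame, so they are level. I'm handing in while still holding.

```bash
python3 -c "
from workcell import *
print(job_done())"
```

```text
the job is handed in; nothing more can be done
None
```

I pushed the drawer home until it stopped hard past its catch, then pulled the slide out until its pointer was level with the red rider, to within about 1 mm by my side-camera measurement. I handed the job in with the gripper still holding the knob.

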